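# Hook the key-ledge bracket into the slotted upright and press it down to lock

### The arm

A 7-joint arm with a two-finger parallel gripper is mounted at the origin on the work surface. World frame = base frame: x ahead of the robot, y to its left, z up, the work surface at z = 0. Lengths are in m, angles in rad, forces in N, time in s.
With the tool pointing down it reaches from about 0.4 to 0.85 m from the base axis. Payload 10.4 kg.
Tool frame: the origin (TCP) lies between the finger pads; the fingertips stand 11 mm ahead of it and the grasp point (between the pads) lies 8 mm behind it (r.finger_overhang is the distance from the TCP to the fingertips, in m); z points along the fingers, y is the direction in which the jaws open and shut (so a half turn about z gives the same grasp; the last joint's range is limited). The gripper opens to 85 mm and grips with 20 to 120 N. Pads are 22 mm wide; open, the fingers measure 114 mm over their backs; the gripper's body (76 mm by 85 mm) begins 54 mm behind the grasp point. The pads swing forward as they close: fully open they stand 13 mm farther back than shut.
Start: joints at [-1.248, 0.332, -0.065, 1.46, 0.022, 1.35, -0.088], TCP at [0.212, 0.588, 0.242] pointing down, gripper open.
Joint ranges: [-2.6, 2.6], [-0.5, 2.12], [-1.47, 1.34], [0.16, 2.42], [-1.27, 4.41], [0.06, 2.06], [-2.6, 2.6]. Speed limits (rad/s): [2.22, 2.22, 2.79, 2.79, 3.14, 3.14, 3.14].

### API

Orientations are given as a 3x3 rotation matrix whose columns are the frame's x, y, z axes.
In Python, from rig import sense, imaging, order, r gives the robot as it stands.
- The arm moves only by the tool jog_arm, never from a script. Its argument "commands" is one flat list of numbers, 7 for each row, row after row: the shift along the tool's x, y, z in m, then the turn, a rotation vector about the tool's x, y, z in degrees, then the closure, from -1 (fully open) to 1 (shut). A call has 1 to 10 rows; each row is the pose to reach, as a shift and turn from the pose measured when the call began, along the tool's axes at that moment; what a row does not reach only later rows make up. A row lasts 1/12 s, in which the tool goes at most 41.7 mm and 7.16 degrees, less where a joint would pass 70% of its speed; a pose out of reach is approached as far as the arm can. A call with a gripper value outside its range is refused whole. The fingers move at their own pace and stop on an object; "squeeze" is the grip in N (left out, the last holds). Time passes only in rows, so rows that repeat a pose let the fingers close. It gives the time, the measured TCP pose, the force and the opening at its end, in the units of the state.
- sense(): the state, without advancing time (a new reading comes with each control period).
- imaging.get_image(name): name is "side" or "top"; returns the picture (400x640x3 uint8, blue, green, red); there is no depth.
- imaging.camera_model(name): a dict with "mtx" (3x3 intrinsics, pixels), "T" (4x4, takes a point from camera to world coordinates). Camera axes: x right, y up, looking along -z (the intrinsics and any distortion apply to the point x, -y, -z); pixel columns grow to the right and rows downward; lengths in m; the calibration is good to about 2 mm. A picture is of the moment at which its call begins. camera_model takes no time and is no camera call.
- order.job_done(): hands the job in, once; it reports no verdict.
The state is a dict: "t": time; "qpos": joint angles; "qd": joint speeds; "effort": joint torques, N m; "position": TCP position; "eef_rot": TCP orientation; "force": force on the tool from outside, world axes, zero at the start; "wrist_torque": the same for the moment, N m; "gripper_width": opening from 0.0 (shut) to 1.0 (fully open).
Only numpy, scipy, OpenCV 4.12 (cv2) and the standard library are available. Lean on these libraries where they do the work, as an engineer would, in place of code of your own. Each camera call takes 0.05 s, during which the arm holds its last target.

### The job

Lift the blue key-ledge bracket out of the wooden letter rack and stand it upright on the cork mat and let go: in the rack only its front and back can be reached, and a finger behind it would keep it off the upright. Then take it again by its sides, put its two hooks into the top two slots of the white upright and press it down until it is fully home and the orange spring catch has snapped out over its top. Let go of it there, and leave everything else on the console where it is.

Things in the scene. Friction and masses are not known exactly. Their poses are not given: they have to be found in the camera images.
- bracket_mid (a point): Blue bracket (loose, 0.14 to 0.28 kg, stands on its foot), point half-way up its 90 mm height. +x: the way its hooks point, z up. In mm from here: back plate 36 wide (y), full height, x +15 to +23; solid rib 24 wide, full height, x +15 to -23 (46 from rib front to back face); foot ledge 36 wide, 6 thick, out to x -47 with a lip 14 high. Starts in the rack.
- upper_hook (a point): Where the underside of the bracket's upper hook leaves its back face (bracket axes): bracket_mid +23, 0, -2 mm. The lower hook is alike, 30 mm lower. Each hook is 9 mm wide: a neck 6 mm high, and from 8 to 14 mm behind the back face a tongue 14 mm high, level with the neck's top and hanging 8 mm below its underside. The back face is bare above bracket_mid +4 mm.
- seat_edge (a point): Middle of the lower edge of the topmost slot in the front face of the fixed white upright, 113 mm above the console. +x goes into the face, z up. Plate 6 mm thick, 58 wide, 174 high, on a 10 mm foot that reaches 40 mm in front. Four slots in a column, 15 wide, 20 high, 30 apart, free space behind; the hooks belong in the topmost and the next. upper_hook lies on this point when home.
- bracket_home (a point): Where bracket_mid is when fully home (fixed point of the upright, same axes as seat_edge, which the bracket's axes then match): necks resting on the slots' lower edges, back face on the plate, underside 70 mm above the console. The tongues pass through the slots with the bracket held 8 to 14 mm (best 11) above this height; then it comes straight down.
- catch (a joint): Orange spring catch at the top of the upright, 16 mm wide, 6 high, in m: 0 = out, 9 mm proud of the face, its underside 2 mm above a home bracket's top; grows as pushed into the face. A bracket pushed in above home height presses it back (2 to 4 N) and sticks by friction: press it down (5 to 15 N) until the catch snaps out over its top, back to 0.
- rack: Fixed wooden letter rack the bracket starts in: two upright panels 110 mm long (x), 5 mm thick, 94 mm high, 42 mm apart, on a base 4 mm thick; ends and top open. Origin under its centre, on the console. The panels stand as high as the bracket and close to its sides, so at first it can only be taken across its length (closing along x, 46 mm).
- mat: Fixed square cork mat, 140 x 140 mm, 3 mm thick, where the bracket is set down between the two grasps; origin at the centre of its underside, on the console.
- glasses_case: Grey hard glasses case, 60 x 155 x 42 mm, lying loose; origin under its centre. Leave alone.
- house_key: House key with red silicone wrap, 68 mm long, 8 mm thick, lying loose; origin under its middle. Leave alone.
- fob: Black garage door fob, 36 x 62 x 14 mm, loose; origin under its centre. Leave alone.
- vase: Small blue ceramic vase, 76 mm across, 130 mm tall, loose; origin under its centre. Leave alone.
- tin: Round steel tin, 60 mm across, 24 mm high, loose; origin under its centre. Leave alone.
Mind the look-alikes: they are no part of the job. There is more than one size of the mat; the job needs the largest.

How it is judged:
On the way, in this order (a step that is already met when the one before it is completed fails the run):
1. the bracket stands upright on the cork mat, let go (horizontal distance between bracket_mid and mat below 0.07 m and height (world z) of bracket_mid between 0.045 and 0.051 m and angle between bracket_mid's own z axis and vertical below 0.1 rad and contact force between the fingers and anything else below 0.1 N), for 0.3 s.
2. the hooks are through the top two slots (x of bracket_mid in the frame of bracket_home above -0.007 m and y of bracket_mid in the frame of bracket_home between -0.008 and 0.008 m and z of bracket_mid in the frame of bracket_home between -0.004 and 0.016 m).
At the end, for the whole second after the job is handed in: The bracket hangs by its hooks in the top two slots, within 6 mm in depth, 7 mm sideways, 2.5 mm above and 4 mm below its home place, tilted under 0.1 rad, turned under 0.15 rad, with the spring catch out (pressed under 3 mm) over its top, and the gripper clear (x of bracket_mid in the frame of bracket_home between -0.006 and 0.006 m and y of bracket_mid in the frame of bracket_home between -0.007 and 0.007 m and z of bracket_mid in the frame of bracket_home between -0.004 and 0.0025 m and angle between bracket_mid's own z axis and vertical below 0.1 rad and angle between the x axis of bracket_mid and the x axis of bracket_home, either way round below 0.15 rad and value of joint catch below 0.003 m); the robot touches nothing.
It fails at once if one of the other things is moved more than 30 mm (distance of any of glasses_case, house_key, fob, vase, tin from where it was at the start of the episode above 0.03 m).
It fails at once if the vase is tipped over (angle between vase's own z axis and vertical above 0.4 rad).
It also fails if it takes over 72 s, if anything falls off the work surface, if the arm or the gripper's body presses on something with over 40 N, if the wrist force passes 120 N, or if a joint passes its speed limit or range.

## Working session

There is one attempt and no reset: what is moved stays moved. The work goes in short steps, Python scripts to look and compute and a tool call to move; the robot and the scene stay as the last step left them, time stands still between calls to the robot, and variables do not carry over. Pictures are saved under pics/ and viewed, and the job is handed in when it is done.

Besides the shell and the picture viewer there is one more tool, called after "Request:" as a command line: name --argument value ..., lists and objects as JSON in quotes. jog_arm: Moves the arm, as the interface text tells. Its arguments: {"type":"object","properties":{"commands":{"type":"array"},"squeeze":{"type":"number"}},"required":["commands"]}

```bash
mkdir -p pics; ls
python3 - <<'E'
from rig import sense, imaging, order, r
import cv2,numpy as np
np.set_printoptions(precision=4,suppress=True)
for n in("side","top"):
    cv2.imwrite(f"pics/{n}0.png",imaging.get_image(n)); m=imaging.camera_model(n); print(n,m)
s=sense();print(s)
E
```

```text
pics
side {'mtx': array([[363.7917,   0.    , 323.2994],
       [  0.    , 363.7917, 197.9029],
       [  0.    ,   0.    ,   1.    ]]), 'T': array([[ 0.9878,  0.0755, -0.1366,  0.3955],
       [-0.1556,  0.5388, -0.828 , -0.969 ],
       [ 0.0111,  0.8391,  0.5439,  0.6855],
       [ 0.    ,  0.    ,  0.    ,  1.    ]])}
top {'mtx': array([[449.6572,   0.    , 325.6768],
       [  0.    , 449.6572, 203.8424],
       [  0.    ,   0.    ,   1.    ]]), 'T': array([[ 0.0265,  0.9814, -0.19  ,  0.3572],
       [-0.9996,  0.0244, -0.0131, -0.1002],
       [-0.0082,  0.1902,  0.9817,  1.0768],
       [ 0.    ,  0.    ,  0.    ,  1.    ]])}
{'t': 0.1, 'qpos': array([-1.2476,  0.3328, -0.0647,  1.4608,  0.0216,  1.3499, -0.0885]), 'qd': array([-0.0008, -0.0019, -0.0007,  0.    ,  0.0002,  0.0002, -0.001 ]), 'effort': array([  0.0014, -62.6739,   0.0493, -39.2431,   0.0164,   0.0068,
        -0.    ]), 'position': array([0.2117, 0.5877, 0.2416]), 'eef_rot': array([[-0.9408,  0.3389, -0.0004],
       [ 0.3389,  0.9408, -0.0012],
       [-0.0001, -0.0013, -1.    ]]), 'force': array([ 0.3495, -0.2413,  0.3559]), 'wrist_torque': array([ 0.0104, -0.0135, -0.0334]), 'gripper_width': 0.9981487652140296}
```

View pics/side0.png

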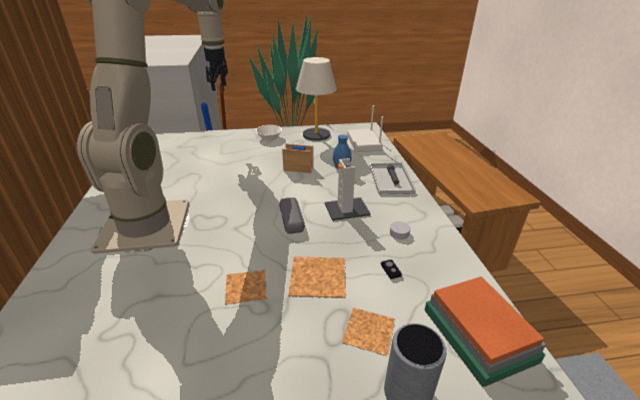

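View pics/top0.png

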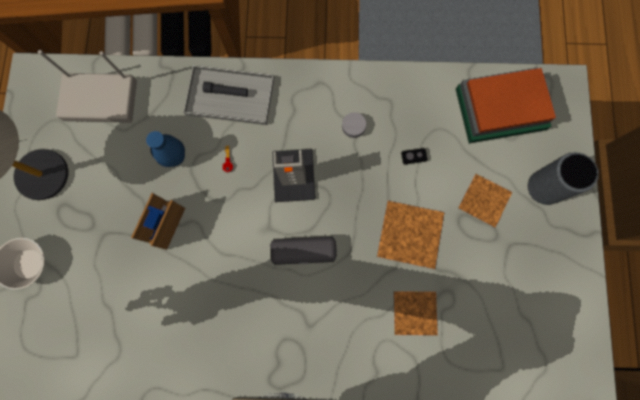

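The side view shows the rack at about (298,158), the upright at (347,190) and the largest mat at (318,277). In the top view they are at (160,220), (293,175) and (411,234). I'll zoom in on these.

```bash
cat > h.py <<'E'
import numpy as np,cv2
from rig import sense, imaging, order, r
np.set_printoptions(precision=4,suppress=True)
def proj(n,P):
    m=imaging.camera_model(n);T=m["T"];c=(np.atleast_2d(P)-T[:3,3])@T[:3,:3]
    c=c*[1,-1,-1];u=c@m["mtx"].T;return u[:,:2]/u[:,2:]
def ray(n,px):
    m=imaging.camera_model(n);T=m["T"];px=np.atleast_2d(px)
    d=np.c_[px,np.ones(len(px))]@np.linalg.inv(m["mtx"]).T*[1,-1,-1]
    return T[:3,3],d@T[:3,:3].T
def plane(n,px,z):
    o,d=ray(n,px);return o+d*((z-o[2])/d[:,2:])
def tri(pt,ps):
    A=np.zeros((3,3));b=np.zeros(3)
    for n,p in(("top",pt),("side",ps)):
        o,d=ray(n,p);d=d[0]/np.linalg.norm(d[0]);M=np.eye(3)-np.outer(d,d);A+=M;b+=M@o
    return np.linalg.solve(A,b)
def crop(img,name,x,y,w,h,k):
    c=cv2.resize(img[y:y+h,x:x+w],None,fx=k,fy=k,interpolation=cv2.INTER_CUBIC);return cv2.imwrite("pics/"+name,c)
E
python3 - <<'E'
from h import *
t=cv2.imread("pics/top0.png");s=cv2.imread("pics/side0.png")
a=[t[140:210,255:335],t[185:255,120:200],s[145:225,310:390],s[135:185,270:320]]
k=[5,5,5,8]
a=[cv2.resize(cv2.resize(i,None,fx=q,fy=q,interpolation=cv2.INTER_CUBIC),(400,300 if 0 else 350 if j<2 else 400)) for j,(i,q) in enumerate(zip(a,k))]
cv2.imwrite("pics/zt.png",np.hstack(a[:2]));cv2.imwrite("pics/zs.png",np.hstack(a[2:]))
E
```

```text
(no output)
```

View pics/zt.png

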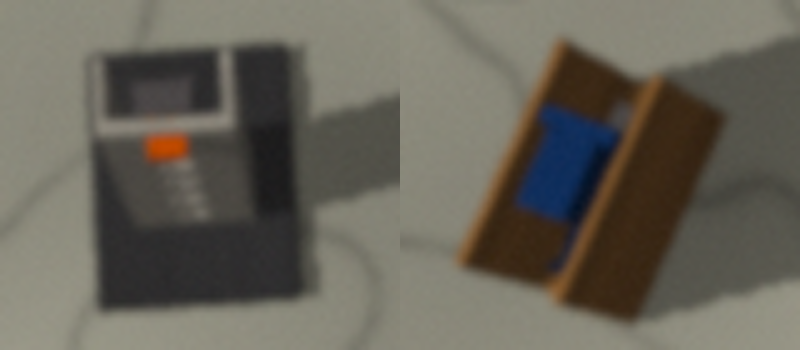

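View pics/zs.png

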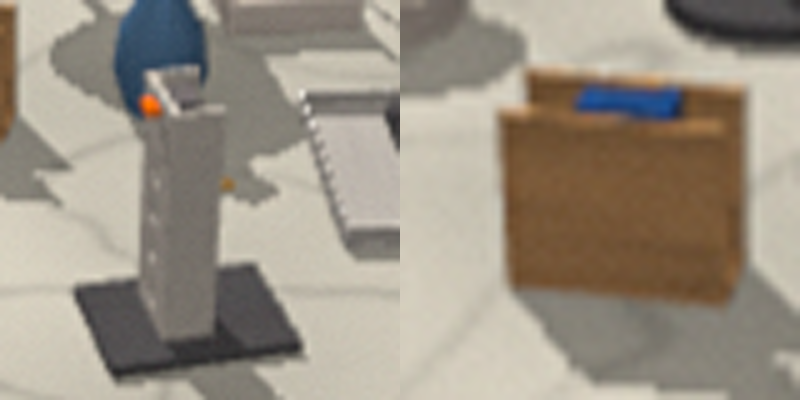

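The upright's face with the orange catch and slots faces world -x, toward the robot, with the catch at about (288,169) in the top picture. The bracket's wide back plate is at the rack's +x end, and its foot points back toward the robot. Next I'll measure these from masks.

Run:
```python
from h import *
t=cv2.imread("pics/top0.png").astype(int);s=cv2.imread("pics/side0.png").astype(int)
hsv=cv2.cvtColor(t.astype(np.uint8),cv2.COLOR_BGR2HSV)
def big(m,x0,y0,x1,y1):
    q=np.zeros(m.shape,np.uint8);q[y0:y1,x0:x1]=m[y0:y1,x0:x1]
    cs,_=cv2.findContours(q,cv2.RETR_EXTERNAL,cv2.CHAIN_APPROX_NONE);return max(cs,key=cv2.contourArea),q
# mat
m=((hsv[...,0]<20)&(hsv[...,1]>110)&(hsv[...,2]>80)).astype(np.uint8)
c,_=big(m,360,190,455,280);rc=cv2.minAreaRect(c);print("mat",rc,plane("top",rc[0],.003))
b=plane("top",cv2.boxPoints(rc),.003);print(b,np.linalg.norm(np.diff(b,axis=0),axis=1))
# catch
o=((hsv[...,0]<15)&(hsv[...,1]>190)&(hsv[...,2]>150)).astype(np.uint8)
c,q=big(o,270,150,310,190);M=cv2.moments(q,True);ct=(M["m10"]/M["m00"],M["m01"]/M["m00"]);print("catch top",ct,cv2.minAreaRect(c))
hs=cv2.cvtColor(s.astype(np.uint8),cv2.COLOR_BGR2HSV)
o=((hs[...,0]<15)&(hs[...,1]>190)&(hs[...,2]>150)).astype(np.uint8)
c,q=big(o,330,155,350,175);M=cv2.moments(q,True);cs=(M["m10"]/M["m00"],M["m01"]/M["m00"]);print("catch side",cs,"tri",tri(ct,cs))
# blue
bl=((hsv[...,0]>100)&(hsv[...,0]<130)&(hsv[...,1]>150)&(hsv[...,2]>90)).astype(np.uint8)
c,q=big(bl,130,190,185,250);print("blue",cv2.minAreaRect(c)); 
print(t[195:240,140:175,0].shape)
# foot dark profile
g=t.sum(2)//3
print(g[190,265:325]);print(g[146:204:1,312]);print(g[196,265:325])
print(g[195:206,290])
# plate top
print(g[158,265:310]);print(g[150:175,282]);print(g[150:175,298])
```

```text
mat ((410.826904296875, 234.36538696289062), (59.42319107055664, 57.26591110229492), 11.309932708740234) [[ 0.4955 -0.2919  0.003 ]]
[[ 0.4402 -0.209   0.003 ]
 [ 0.5771 -0.2356  0.003 ]
 [ 0.5518 -0.3763  0.003 ]
 [ 0.4164 -0.3466  0.003 ]] [0.1394 0.143  0.1386]
catch top (288.1304347826087, 168.82608695652175) ((288.0, 168.5), (3.0, 6.0), 90.0)
catch side (339.5, 166.0) tri [ 0.6045 -0.0072  0.1655]
blue ((151.35000610351562, 217.45001220703125), (6.640782833099365, 17.076295852661133), 18.434947967529297)
(45, 35)
[138 139 138 139 138 137 138 134 116  84  56  45  45  44  47  46  46  44
  45  45  46  45  44  43  45  46  46  47  44  47  45  46  46  45  48  48
  45  45  46  44  46  45  49  47  49  46  46  45  44  51  66  78  92 113
 123 127 125 123 122 119]
[133 127 112  86  65  55  54  55  50  52  50  49  50  51  48  46  44  43
  39  35  34  34  35  33  31  32  33  32  30  31  30  30  30  31  29  32
  38  44  44  44  45  44  45  45  45  45  44  44  45  46  46  45  48  67
 104 126 133 135]
[140 140 141 142 140 141 141 137 125  94  59  45  45  45  45  45  45  44
  45  45  44  43  45  42  44  44  46  47  46  45  45  46  46  48  46  47
  45  44  43  46  46  45  47  48  47  46  46  46  44  45  56  72  82  95
 116 126 130 129 129 131]
[ 46  44  44  44  47  60  92 121 135 140 141]
[132 131 132 132 131 131 124 107 104 116 103  76  56  49  48  51  60  68
  71  71  71  71  72  72  69  72  71  66  53  44  42  45  46  62  94 111
  97  67  50  45  42  44  44  44  45]
[ 84  58  48  44  46  50  58  65  68  68  65  67  72  91 118 129 116  94
  79  73  70  73  69  70  70]
[ 80  77  76  74  69  70  69  64  62  60  62  71  95 120 128 114  90  71
  65  63  65  69  70  72  69]
```

```bash
cat > up.py <<'E'
from h import *
def peaks(g,cols,r0,r1,base,axis):
    out=[]
    for c in cols:
        p=(g[r0:r1,c] if axis==0 else g[c,r0:r1]).astype(float);w=np.clip(p-base,0,None)
        v=(w*np.arange(r0,r1)).sum()/w.sum();out.append((c,v) if axis==0 else (v,c))
    return np.array(out)
def cross(g,idx,lo,hi,th,axis,rising):
    out=[]
    for c in idx:
        p=(g[lo:hi,c] if axis==0 else g[c,lo:hi]).astype(float)-th
        k=[i for i in range(len(p)-1) if (p[i]<0<=p[i+1] if rising else p[i]>=0>p[i+1])]
        if not k: continue
        i=k[0] if not rising else k[-1]
        v=lo+i+p[i]/(p[i]-p[i+1]);out.append((c,v) if axis==0 else (v,c))
    return np.array(out)
def line(P):
    vx,vy,x,y=cv2.fitLine(P[:,:2].astype(np.float32),cv2.DIST_HUBER,0,.01,.01).ravel();return np.array([x,y]),np.array([vx,vy])
E
python3 - <<'E'
from up import *
t=cv2.imread("pics/top0.png").astype(int);g=t.sum(2)/3
a=peaks(g,[279,280,281,282,283,294,295,296,297,298],160,169,75,0)
P=plane("top",a,.171);p,d=line(P);print("plate top mid-line",a[[0,-1]],p,d,np.degrees(np.arctan2(d[1],d[0])))
for n,(lo,hi) in{"L":(271,279),"R":(296,304)}.items():
    w=peaks(g,range(153,162),lo,hi,70,1);W=plane("top",w,.174);q,e=line(W);print(n,w[[0,-1]].ravel(),q,e,np.degrees(np.arctan2(e[1],e[0])))
f=cross(g,range(278,310),195,207,90,0,True);F=plane("top",f,.003);q,e=line(F);print("foot front",q,e,np.degrees(np.arctan2(e[1],e[0])))
f=cross(g,range(156,198),266,282,90,1,False);F=plane("top",f,.01);q,e=line(F);print("foot left",q,e,np.degrees(np.arctan2(e[1],e[0])))
f=cross(g,range(282,310),144,156,90,0,False);F=plane("top",f,.01);q,e=line(F);print("foot back",q,e)
# white plate silhouettes below
print(g[178,262:320].astype(int));print(g[182,262:320].astype(int));print(g[170:200,300].astype(int))
E
```

```text
plate top mid-line [[279.     165.2305]
 [298.     163.9133]] [ 0.6139 -0.0083] [ 0.094  -0.9956] -84.606316
L [272.7953 153.     272.9306 161.    ] [0.6288 0.0248] [0.9972 0.0745] 4.274408
R [299.7652 153.     300.1392 161.    ] [ 0.6301 -0.0319] [0.9965 0.0837] 4.8009157
foot front [ 0.5707 -0.0073] [ 0.0848 -0.9964] -85.13521
foot left [0.6267 0.0434] [0.9985 0.0554] 3.1772027
foot back [ 0.7   -0.011] [ 0.0878 -0.9961]
[120 121 124 128 131 133 134 133 133 133 124  98  67  47  46  47  55  60
  66  70  72  71  70  70  69  71  76  79  85  89  95  95  93  84  74  71
  72  71  69  71  70  68  60  47  37  28  28  30  29  28  30  39  56  71
  77  79  78  80]
[132 133 134 135 135 135 134 136 135 133 124  99  67  49  47  45  47  48
  54  63  67  71  70  70  72  71  72  72  77  81  83  90 100 102  90  78
  71  71  70  71  70  68  66  56  42  37  35  35  37  39  38  40  52  68
  78  90 109 119]
[63 66 69 70 70 72 71 71 69 70 70 71 70 65 58 49 45 47 47 47 48 48 46 46
 47 46 47 47 48 53]
```

Run:
```python
from up import *
t=cv2.imread("pics/top0.png").astype(float);g=t.sum(2)/3
th=np.radians(4.9);n=np.array([np.cos(th),np.sin(th),0]);yv=np.array([-np.sin(th),np.cos(th),0]);f0=np.array([.6103,-.0083,0])
def face(px,off=0):
    o,d=ray("top",px);return o+d*((((f0+off*n-o)@n)/(d@n))[:,None])
for rr in range(172,184):
    for lo in [286]:
        p=g[rr,lo:304];w=np.clip(p-74,0,None)
        if w.sum()>15:
            c=(w*np.arange(lo,304)).sum()/w.sum();F=face((c,rr))[0];print(rr,round(c,2),w.max().astype(int),F,(F-f0)@yv)
w=np.clip(t[163:174,280:296,2]-t[163:174,280:296,0]-40,0,None);ys,xs=np.mgrid[163:174,280:296]
c=((w*xs).sum()/w.sum(),(w*ys).sum()/w.sum());P=plane("top",c,.167)[0];print("catch",c,P,(P-f0)@n,(P-f0)@yv)
for rr in(166,167): pass
p=peaks(g,range(153,162),271,279,70,1)
for n_,P in(("L",[.6288,.0248,0]),("R",[.6301,-.0319,0])): print(n_,(np.array(P)-f0)@yv)
```

```text
172 290.7 32 [ 0.6104 -0.0091  0.125 ] -0.0008271659856932798
173 290.54 34 [ 0.6103 -0.0081  0.1167] 0.0002418602156336178
174 290.64 23 [ 0.6102 -0.0076  0.1082] 0.0007397255204924798
175 291.33 21 [ 0.6103 -0.0084  0.0992] -5.678669663929963e-05
176 291.44 27 [ 0.6103 -0.0079  0.0904] 0.0004342521290649464
177 291.74 24 [ 0.6103 -0.0078  0.0813] 0.0005035011227064886
178 292.29 21 [ 0.6103 -0.0083  0.072 ] 1.4348078784152878e-05
179 292.55 31 [ 0.6103 -0.0081  0.0626] 0.00017633618633921145
180 292.6 27 [ 0.6102 -0.0075  0.0531] 0.0008055607165687727
181 293.41 22 [ 0.6103 -0.0086  0.0431] -0.0003103786290621144
182 294.03 28 [ 0.6104 -0.0093  0.033 ] -0.0009940223776927944
183 294.05 18 [ 0.6103 -0.0086  0.023 ] -0.00026816233367755196
catch (np.float64(287.89927073837737), np.float64(168.94804010938924)) [ 0.6056 -0.007   0.167 ] -0.004528550018473952 0.0016957366479547714
L 0.031398816225877695
R -0.025205004068225265
```

Run:
```python
from up import *
A=plane("top",[(132.4,237.4),(152.4,193.4),(152,244),(171,201)],.096)
print(A, np.linalg.norm(A[1]-A[0]),np.linalg.norm(A[3]-A[2]))
for i in(0,2):
    d=A[i+1]-A[i];print("yaw",np.degrees(np.arctan2(d[1],d[0])))
t=cv2.imread("pics/top0.png").astype(float)
bl=t[...,0]-t[...,2]
sub=bl[200:245,135:172]
print(sub.max()); np.set_printoptions(linewidth=220)
print(t[203:240,140:172,0].astype(int)-t[203:240,140:172,2].astype(int))
```

```text
[[0.4613 0.3356 0.096 ]
 [0.5611 0.3014 0.096 ]
 [0.4479 0.291  0.096 ]
 [0.5448 0.2581 0.096 ]] 0.10552527961518923 0.10236015159109335
yaw -18.907049099178977
yaw -18.742125300986107
80.0
[[-17 -15 -15 ... -73 -73 -58]
 [-15 -16 -15 ... -75 -67 -50]
 [-16 -16 -15 ... -72 -58 -43]
 ...
 [-38 -38 -37 ... -38 -34 -29]
 [-37 -37 -37 ... -37 -32 -26]
 [-33 -36 -34 ... -33 -30 -22]]
```

Run:
```python
from up import *
t=cv2.imread("pics/top0.png").astype(float)
th=np.radians(-18.8);R=np.array([[np.cos(th),-np.sin(th)],[np.sin(th),np.cos(th)]])
# rectified picture, 0.25 mm... world local u (along) v
u,v=np.meshgrid(np.arange(-70,70,.5)/1000,np.arange(-40,40,.5)/1000)
c0=np.array([.5038,.2965])
W=np.stack([u.ravel(),v.ravel()],1)@R.T+c0
px=proj("top",np.c_[W,np.full(len(W),.094)]).astype(np.float32).reshape(*u.shape,2)
im=cv2.remap(t.astype(np.uint8),px[...,0],px[...,1],cv2.INTER_CUBIC)
cv2.imwrite("pics/rect.png",cv2.resize(im,None,fx=2.8,fy=2.8))
b=im[...,0].astype(int)-im[...,2]
np.set_printoptions(linewidth=200)
for vv in(-16,-12,-8,-4,0,4,8,12,16,20):
    row=b[int((vv+40)*2)];k=np.where(row>25)[0];print("v",vv,"u",(k.min()/2-70,k.max()/2-70) if len(k) else None)
for uu in(-25,-20,-15,-10,-5,0,5,10,15,20,25):
    col=b[:,int((uu+70)*2)];k=np.where(col>25)[0];print("u",uu,"v",(k.min()/2-40,k.max()/2-40) if len(k) else None)
```

```text
v -16 u None
v -12 u (np.float64(-17.5), np.float64(25.0))
v -8 u (np.float64(-19.5), np.float64(25.0))
v -4 u (np.float64(-20.5), np.float64(25.0))
v 0 u (np.float64(-20.5), np.float64(24.5))
v 4 u (np.float64(-20.5), np.float64(24.5))
v 8 u (np.float64(-20.0), np.float64(25.0))
v 12 u (np.float64(-20.0), np.float64(25.0))
v 16 u (np.float64(15.5), np.float64(25.0))
v 20 u (np.float64(19.5), np.float64(23.0))
u -25 v None
u -20 v (np.float64(-7.5), np.float64(12.5))
u -15 v (np.float64(-13.0), np.float64(14.5))
u -10 v (np.float64(-13.0), np.float64(14.5))
u -5 v (np.float64(-13.5), np.float64(14.5))
u 0 v (np.float64(-13.5), np.float64(14.5))
u 5 v (np.float64(-13.5), np.float64(14.5))
u 10 v (np.float64(-13.0), np.float64(14.5))
u 15 v (np.float64(-14.5), np.float64(15.5))
u 20 v (np.float64(-15.5), np.float64(20.0))
u 25 v (np.float64(-13.0), np.float64(16.5))
```

View pics/rect.png

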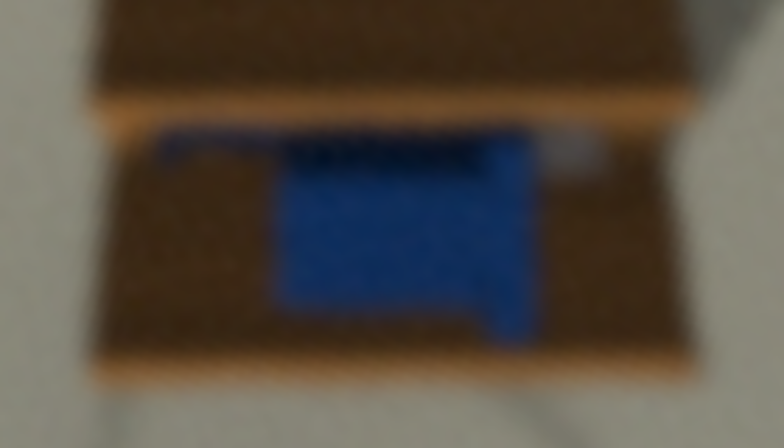

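```bash
cat > mv.py <<'E'
import sys;from h import *
from scipy.spatial.transform import Rotation as Ro
def mv(x,y,z,yaw):
    s=sense();R=s["eef_rot"];a=np.radians(yaw)
    yv=np.array([np.cos(a),np.sin(a),0]);zv=np.array([0,0,-1.]);T=np.c_[np.cross(yv,zv),yv,zv]
    print("t",s["t"],"pos",s["position"],"yaw",np.degrees(np.arctan2(R[1,1],R[0,1])),"F",s["force"],"w",s["gripper_width"],"tilt",np.degrees(np.arccos(-R[2,2])))
    print("shift",R.T@(np.array([x,y,z])-s["position"]),"rot",Ro.from_matrix(R.T@T).as_rotvec(degrees=True))
if __name__=="__main__": mv(*map(float,sys.argv[1:5]))
E
python3 mv.py .5067 .2981 .2 -18.8; python3 -c "from h import *;print(r.finger_overhang,[a for a in dir(r) if a[0]!='_'])"
```

```text
t 0.1 pos [0.2117 0.5877 0.2416] yaw 70.19137935480404 F [ 0.3495 -0.2413  0.3559] w 0.9981487652140296 tilt 0.07309047577621364
shift [-0.3757 -0.1724  0.0419] rot [-0.0546  0.0598 88.9914]
0.011 ['PlanningError', 'finger_overhang']
```

Request:
jog_arm --commands '[-0.376,-0.172,0.042,0,0,89,-1,-0.376,-0.172,0.042,0,0,89,-1,-0.376,-0.172,0.042,0,0,89,-1,-0.376,-0.172,0.042,0,0,89,-1,-0.376,-0.172,0.042,0,0,89,-1,-0.376,-0.172,0.042,0,0,89,-1,-0.376,-0.172,0.042,0,0,89,-1,-0.376,-0.172,0.042,0,0,89,-1,-0.376,-0.172,0.042,0,0,89,-1,-0.376,-0.172,0.042,0,0,89,-1]' --squeeze 50

```text
t: 0.93
position: [0.5082, 0.2965, 0.1995]
eef_rot: [[0.031, 1.0, -0.0], [1.0, -0.031, -0.001], [-0.001, -0.0, -1.0]]
force: [0.8, 1.0, 0.6]
gripper_width: 1.003
```

```bash
python3 mv.py .5067 .2981 .14 -18.8
```

```text
t 0.9333 pos [0.5082 0.2965 0.1995] yaw -1.7880529130387663 F [0.7658 0.975  0.6173] w 1.002973677622266 tilt 0.07083942505832552
shift [ 0.0016 -0.0016  0.0595] rot [-0.0018  0.0711 17.012 ]
```

Request:
jog_arm --commands '[0.0016,-0.0016,0.04,0,0.07,17,-1,0.0016,-0.0016,0.04,0,0.07,17,-1,0.0016,-0.0016,0.04,0,0.07,17,-1,0.0016,-0.0016,0.04,0,0.07,17,-1,0.0016,-0.0016,0.04,0,0.07,17,-1]'

```text
t: 1.35
position: [0.5066, 0.2982, 0.1594]
eef_rot: [[0.32, 0.947, -0.0], [0.947, -0.32, -0.0], [-0.0, -0.0, -1.0]]
force: [0.1, -0.4, -1.3]
gripper_width: 1.0
```

```bash
python3 mv.py .5067 .2981 .07 -18.8
python3 - <<'E'
from h import *
t=imaging.get_image("top");s=imaging.get_image("side")
a=cv2.resize(t[170:270,100:220],(480,400),interpolation=cv2.INTER_CUBIC);b=cv2.resize(s[110:190,260:340],(400,400),interpolation=cv2.INTER_CUBIC)
cv2.imwrite("pics/g1.png",np.hstack([a,b])[:,:800])
E
```

```text
t 1.35 pos [0.5066 0.2982 0.1594] yaw -18.650738087815103 F [ 0.1222 -0.3565 -1.2603] w 1.0000469264131615 tilt 0.020611828623210426
shift [0.     0.0002 0.0894] rot [-0.0093  0.0184  0.1493]
```

View pics/g1.png

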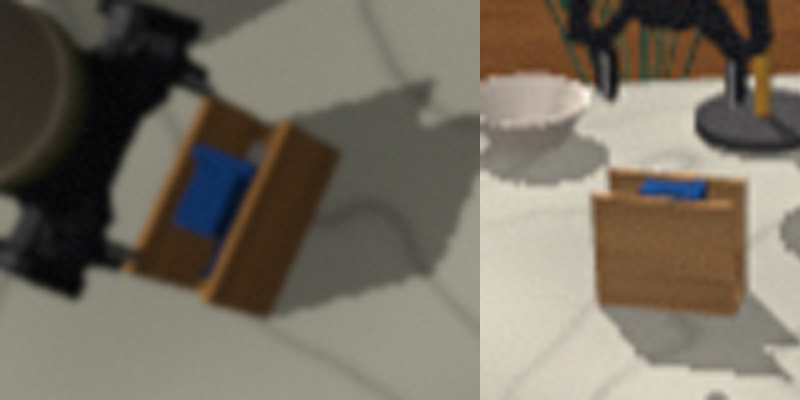

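The jaws are in line with the rack and straddle the bracket, as the parallax predicts. I'll descend and close.

Request:
jog_arm --commands '[0,0,0.04,0,0,0.1,-1,0,0,0.07,0,0,0.1,-1,0,0,0.089,0,0,0.1,-1,0,0,0.089,0,0,0.1,-1,0,0,0.089,0,0,0.1,-1]'

```text
t: 1.87
position: [0.5065, 0.2982, 0.0708]
eef_rot: [[0.32, 0.947, -0.001], [0.947, -0.32, -0.001], [-0.001, -0.0, -1.0]]
force: [0.3, -0.1, 0.4]
gripper_width: 0.999
```

Request:
jog_arm --commands '[0,0,0,0,0,0,1,0,0,0,0,0,0,1,0,0,0,0,0,0,1,0,0,0,0,0,0,1,0,0,0,0,0,0,1,0,0,0,0,0,0,1,0,0,0,0,0,0,1,0,0,0,0,0,0,1,0,0,0,0,0,0,1,0,0,0,0,0,0,1]'

```text
t: 2.7
position: [0.5071, 0.2989, 0.0723]
eef_rot: [[0.32, 0.947, 0.001], [0.947, -0.32, 0.001], [0.001, 0.0, -1.0]]
force: [-1.4, 0.1, 6.6]
gripper_width: 0.53
```

```bash
python3 mv.py .5067 .2981 .18 -18.8
```

```text
t 2.7 pos [0.5071 0.2989 0.0723] yaw -18.668644354537633 F [-1.4174  0.0967  6.5506] w 0.530220524193306 tilt 0.08068303192599581
shift [-0.0007 -0.     -0.1077] rot [ 0.0268 -0.0761  0.1314]
```

The opening is 0.53 × 85 = 45 mm, which matches the 46 mm rib. Lifting now.

Request:
jog_arm --commands '[0,0,-0.01,0,0,0,1,0,0,-0.03,0,0,0,1,0,0,-0.06,0,0,0,1,0,0,-0.09,0,0,0,1,0,0,-0.12,0,0,0,1,0,0,-0.13,0,0,0,1,0,0,-0.13,0,0,0,1]'

```text
t: 3.28
position: [0.5082, 0.2994, 0.2058]
eef_rot: [[0.32, 0.947, 0.005], [0.947, -0.32, 0.005], [0.006, 0.003, -1.0]]
force: [-0.8, 0.6, -2.7]
gripper_width: 0.532
```

```bash
python3 mv.py .47 0 .2 4.9
python3 - <<'E'
from h import *
t=imaging.get_image("top");s=imaging.get_image("side")
a=cv2.resize(t[170:270,100:220],(480,400),interpolation=cv2.INTER_CUBIC);b=cv2.resize(s[90:190,250:330],(320,400),interpolation=cv2.INTER_CUBIC)
cv2.imwrite("pics/g2.png",np.hstack([a,b])[:,:800])
E
```

```text
t 3.2833 pos [0.5082 0.2994 0.2058] yaw -18.675267036203216 F [-0.7795  0.6429 -2.6782] w 0.5320070470660742 tilt 0.40505857468965456
shift [-0.2959  0.0596  0.0042] rot [  0.2654  -0.3098 -23.5746]
```

View pics/g2.png

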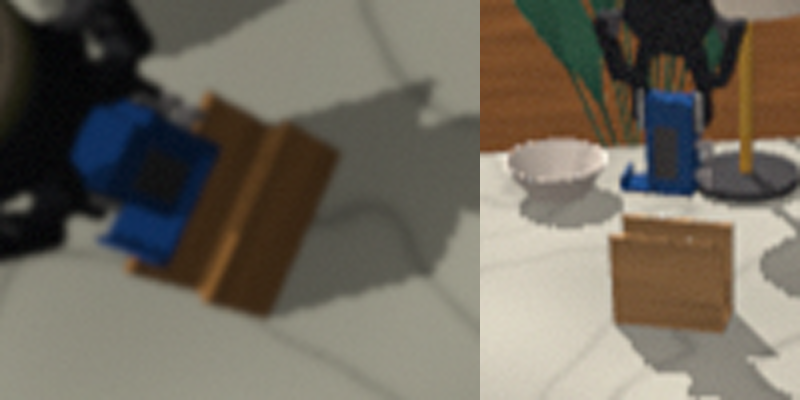

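The bracket came out upright, held in the middle. Carrying it to the mat.

Request:
jog_arm --commands '[-0.06,0.012,0.004,0,0,-4,1,-0.12,0.024,0.004,0.2,-0.3,-9,1,-0.18,0.036,0.004,0.2,-0.3,-14,1,-0.24,0.048,0.004,0.2,-0.3,-19,1,-0.296,0.06,0.004,0.2,-0.3,-23.5,1,-0.296,0.06,0.004,0.2,-0.3,-23.5,1,-0.296,0.06,0.004,0.2,-0.3,-23.5,1,-0.296,0.06,0.004,0.2,-0.3,-23.5,1,-0.296,0.06,0.004,0.2,-0.3,-23.5,1]'

```text
t: 4.13
position: [0.4671, -0.0052, 0.1956]
eef_rot: [[-0.078, 0.997, -0.007], [0.997, 0.078, -0.005], [-0.004, -0.007, -1.0]]
force: [0.7, 0.9, -2.2]
gripper_width: 0.529
```

```bash
python3 mv.py .4955 -.2919 .16 4.9
```

```text
t 4.1333 pos [ 0.4671 -0.0052  0.1956] yaw 4.481832329456636 F [ 0.7215  0.8766 -2.1571] w 0.5294078763149662 tilt 0.4768801480838632
shift [-0.2879  0.0062  0.0368] rot [-0.4062  0.2498 -0.4173]
```

Request:
jog_arm --commands '[-0.04,0.001,0.001,-0.2,0.1,-0.4,1,-0.08,0.002,0.001,-0.4,0.2,-0.4,1,-0.12,0.003,0.001,-0.4,0.2,-0.4,1,-0.16,0.003,0.001,-0.4,0.2,-0.4,1,-0.2,0.004,0.01,-0.4,0.2,-0.4,1,-0.24,0.005,0.02,-0.4,0.2,-0.4,1,-0.28,0.006,0.03,-0.4,0.2,-0.4,1,-0.288,0.006,0.037,-0.4,0.2,-0.4,1,-0.288,0.006,0.037,-0.4,0.2,-0.4,1,-0.288,0.006,0.037,-0.4,0.2,-0.4,1]'

```text
t: 4.97
position: [0.4946, -0.2913, 0.1578]
eef_rot: [[-0.084, 0.996, -0.004], [0.996, 0.084, -0.0], [0.0, -0.004, -1.0]]
force: [-0.1, 0.7, -2.6]
gripper_width: 0.525
```

```bash
python3 mv.py .4955 -.2919 .076 4.9
python3 - <<'E'
from h import *
t=imaging.get_image("top");s=imaging.get_image("side")
a=cv2.resize(t[170:290,360:480],(400,400),interpolation=cv2.INTER_CUBIC);b=cv2.resize(s[190:320,260:390],(400,400),interpolation=cv2.INTER_CUBIC)
cv2.imwrite("pics/g3.png",np.hstack([a,b])[:,:800])
E
```

```text
t 4.9667 pos [ 0.4946 -0.2913  0.1578] yaw 4.84578361263117 F [-0.1006  0.6807 -2.6113] w 0.5253885622168781 tilt 0.21694045716303442
shift [-0.0007  0.0012  0.0818] rot [-0.2166 -0.0114 -0.0542]
```

View pics/g3.png

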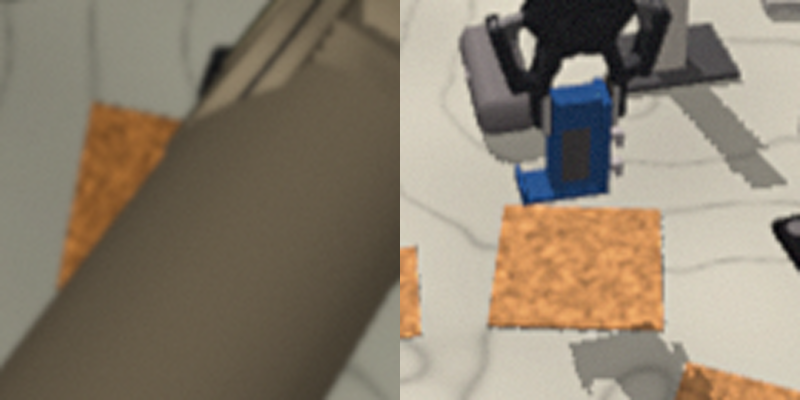

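The bracket, with its two hooks visible at right, hangs over the large mat. I'll lower it to just above the surface and then feel for contact.

Request:
jog_arm --commands '[0,0.001,0.03,-0.2,0,0,1,0,0.001,0.055,-0.2,0,0,1,0,0.001,0.075,-0.2,0,0,1,0,0.001,0.082,-0.2,0,0,1,0,0.001,0.082,-0.2,0,0,1,0,0.001,0.082,-0.2,0,0,1]'

```text
t: 5.57
position: [0.4973, -0.2895, 0.0781]
eef_rot: [[-0.088, 0.996, 0.003], [0.996, 0.088, 0.0], [0.0, 0.003, -1.0]]
force: [0.2, -0.5, -1.9]
gripper_width: 0.532
```

Request:
jog_arm --commands '[0,0,0.002,0,0,0,1,0,0,0.002,0,0,0,1]'

```text
t: 5.73
position: [0.4983, -0.2895, 0.0774]
eef_rot: [[-0.089, 0.996, 0.005], [0.996, 0.089, 0.0], [-0.0, 0.005, -1.0]]
force: [0.4, -0.2, -2.7]
gripper_width: 0.532
```

Request:
jog_arm --commands '[0,0,0.002,0,0,0,1,0,0,0.002,0,0,0,1]'

```text
t: 5.9
position: [0.4988, -0.2895, 0.076]
eef_rot: [[-0.089, 0.996, 0.007], [0.996, 0.089, -0.0], [-0.001, 0.007, -1.0]]
force: [0.2, 0.1, -2.0]
gripper_width: 0.533
```

Request:
jog_arm --commands '[0,0,0.003,0.4,0,0,1,0,0,0.003,0.4,0,0,1,0,0,0.003,0.4,0,0,1]'

```text
t: 6.15
position: [0.4988, -0.2894, 0.0728]
eef_rot: [[-0.089, 0.996, -0.001], [0.996, 0.089, -0.001], [-0.001, -0.001, -1.0]]
force: [0.5, -0.9, -3.6]
gripper_width: 0.535
```

Request:
jog_arm --commands '[0,0,0.002,0,0,0,1,0,0,0.002,0,0,0,1,0,0,0.002,0,0,0,1]'

```text
t: 6.4
position: [0.499, -0.2899, 0.0714]
eef_rot: [[-0.089, 0.996, 0.0], [0.996, 0.089, -0.001], [-0.001, 0.0, -1.0]]
force: [-1.1, 0.1, 4.7]
gripper_width: 0.526
```

Contact came at TCP z 0.0714, where predicted (+4.7 N). Releasing, then going up.

Request:
jog_arm --commands '[0,0,0,0,0,0,0.5,0,0,0,0,0,0,0,0,0,0,0,0,0,-1,0,0,0,0,0,0,-1,0,0,0,0,0,0,-1,0,0,0,0,0,0,-1,0,0,0,0,0,0,-1,0,0,0,0,0,0,-1,0,0,0,0,0,0,-1]'

```text
t: 7.15
position: [0.499, -0.2899, 0.0714]
eef_rot: [[-0.089, 0.996, 0.0], [0.996, 0.089, -0.001], [-0.001, 0.0, -1.0]]
force: [0.1, 0.6, 0.3]
gripper_width: 1.002
```

Request:
jog_arm --commands '[0,0,-0.03,0,0,0,-1,0,0,-0.06,0,0,0,-1,0,0,-0.09,0,0,0,-1,0,0,-0.12,0,0,0,-1,0,0,-0.12,0,0,0,-1,0,0,-0.12,0,0,0,-1]'

```text
t: 7.65
position: [0.4998, -0.2902, 0.193]
eef_rot: [[-0.089, 0.996, 0.003], [0.996, 0.089, -0.002], [-0.002, 0.003, -1.0]]
force: [0.3, 0.6, -0.1]
gripper_width: 0.999
```

```bash
python3 mv.py .499 -.29 .19 -85.1
python3 - <<'E'
from h import *
t=imaging.get_image("top");s=imaging.get_image("side")
cv2.imwrite("pics/s4.png",s)
a=cv2.resize(t[170:290,360:480],(400,400),interpolation=cv2.INTER_CUBIC);b=cv2.resize(s[210:310,270:370],(400,400),interpolation=cv2.INTER_CUBIC)
cv2.imwrite("pics/g4.png",np.hstack([a,b])[:,:800])
E
```

```text
t 7.65 pos [ 0.4998 -0.2902  0.193 ] yaw 5.104374069459965 F [ 0.2747  0.6128 -0.0741] w 0.9989617404539937 tilt 0.2194149684059197
shift [ 0.0003 -0.0008  0.003 ] rot [ 0.2374 -0.0554 90.2041]
```

View pics/g4.png

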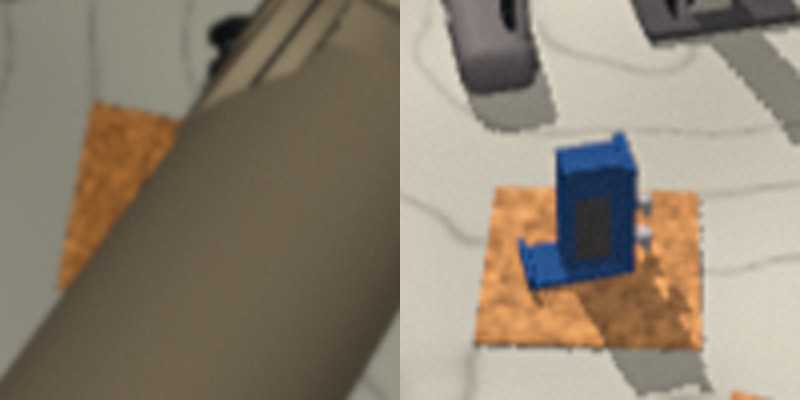

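The bracket stands upright, alone on the mat, with hooks toward +x. I'll move the arm aside, turning the tool, to see it from the top.

Request:
jog_arm --commands '[0.04,-0.006,-0.02,0.2,0,90,-1,0.08,-0.006,-0.04,0.2,0,90,-1,0.12,-0.006,-0.04,0.2,0,90,-1,0.16,-0.006,-0.04,0.2,0,90,-1,0.2,-0.006,-0.04,0.2,0,90,-1,0.24,-0.006,-0.04,0.2,0,90,-1,0.26,-0.006,-0.04,0.2,0,90,-1,0.26,-0.006,-0.04,0.2,0,90,-1,0.26,-0.006,-0.04,0.2,0,90,-1,0.26,-0.006,-0.04,0.2,0,90,-1]'

```text
t: 8.58
position: [0.4688, -0.028, 0.2293]
eef_rot: [[0.821, 0.571, -0.005], [0.571, -0.821, 0.001], [-0.004, -0.003, -1.0]]
force: [0.7, -1.4, 0.7]
gripper_width: 1.001
```

```bash
python3 mv.py .499 -.29 .19 -85.1
python3 - <<'E'
from h import *
t=imaging.get_image("top");cv2.imwrite("pics/t5.png",t)
th=np.radians(5.1);R=np.array([[np.cos(th),-np.sin(th)],[np.sin(th),np.cos(th)]])
u,v=np.meshgrid(np.arange(-70,70,.5)/1000,np.arange(-40,40,.5)/1000)
W=np.stack([u.ravel(),v.ravel()],1)@R.T+[.499,-.29]
px=proj("top",np.c_[W,np.full(len(W),.093)]).astype(np.float32).reshape(*u.shape,2)
im=cv2.remap(t,px[...,0],px[...,1],cv2.INTER_CUBIC);cv2.imwrite("pics/rect5.png",cv2.resize(im,None,fx=2.8,fy=2.8))
cv2.imwrite("pics/g5.png",cv2.resize(t[170:290,360:480],(400,400),interpolation=cv2.INTER_CUBIC))
E
```

```text
t 8.5833 pos [ 0.4688 -0.028   0.2293] yaw -55.17987447458226 F [ 0.6719 -1.3507  0.7308] w 1.000977804725378 tilt 0.290932442368036
shift [-0.1247  0.2325  0.0389] rot [-0.1357  0.2611 29.9204]
```

View pics/rect5.png

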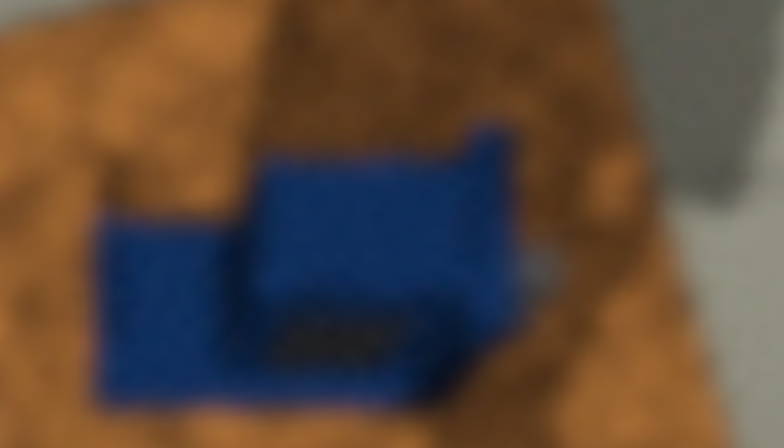

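View pics/t5.png

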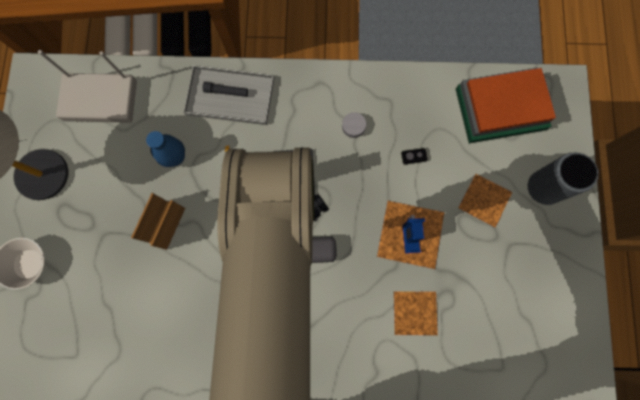

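The top view gives the rib centre within 1 mm of (0.4985,-0.290), yaw about 5.1°, agreeing with the arm's own figure. Going above it for the side grasp, 6 mm toward the foot from mid.

```bash
python3 mv.py .493 -.2905 .17 -84.9
```

```text
t 8.6333 pos [ 0.4689 -0.0295  0.2293] yaw -55.85980259597354 F [ 0.2863 -0.086  -0.5957] w 0.9991761483304266 tilt 0.28295500009745805
shift [-0.1263  0.2298  0.0591] rot [-0.1133  0.2626 29.0405]
```

Request:
jog_arm --commands '[-0.019,0.034,0.01,0,0.2,7,-1,-0.038,0.069,0.02,-0.1,0.2,14,-1,-0.057,0.103,0.03,-0.1,0.3,21,-1,-0.076,0.138,0.04,-0.1,0.3,29,-1,-0.095,0.172,0.05,-0.1,0.3,29,-1,-0.114,0.207,0.059,-0.1,0.3,29,-1,-0.126,0.23,0.059,-0.1,0.3,29,-1,-0.126,0.23,0.059,-0.1,0.3,29,-1,-0.126,0.23,0.059,-0.1,0.3,29,-1]'

```text
t: 9.38
position: [0.4919, -0.2926, 0.1688]
eef_rot: [[0.996, 0.088, -0.002], [0.088, -0.996, -0.001], [-0.003, 0.0, -1.0]]
force: [0.0, -0.0, -0.0]
gripper_width: 0.998
```

```bash
python3 mv.py .493 -.2905 .12 -84.9
```

```text
t 9.3833 pos [ 0.4919 -0.2926  0.1688] yaw -84.94123950275643 F [ 0.0413 -0.0149 -0.0345] w 0.997803724815058 tilt 0.1451616819493954
shift [ 0.0014 -0.002   0.0488] rot [ 0.0179  0.1441 -0.0413]
```

Request:
jog_arm --commands '[0.0014,-0.002,0.03,0,0.14,0,-1,0.0014,-0.002,0.049,0,0.14,0,-1,0.0014,-0.002,0.049,0,0.14,0,-1]'

```text
t: 9.63
position: [0.4912, -0.2879, 0.1158]
eef_rot: [[0.996, 0.092, -0.006], [0.092, -0.996, 0.003], [-0.006, -0.003, -1.0]]
force: [-0.7, 0.9, -0.4]
gripper_width: 0.999
```

```bash
python3 mv.py .493 -.2905 .065 -84.9;python3 - <<'E'
from h import *
s=imaging.get_image("side")
cv2.imwrite("pics/g6.png",cv2.resize(s[190:310,260:380],(600,600),interpolation=cv2.INTER_CUBIC))
E
```

```text
t 9.6333 pos [ 0.4912 -0.2879  0.1158] yaw -84.7484575733537 F [-0.6528  0.9333 -0.3952] w 0.9990659436871355 tilt 0.3626854475806552
shift [0.0018 0.003  0.0508] rot [-0.1729  0.3188  0.152 ]
```

View pics/g6.png

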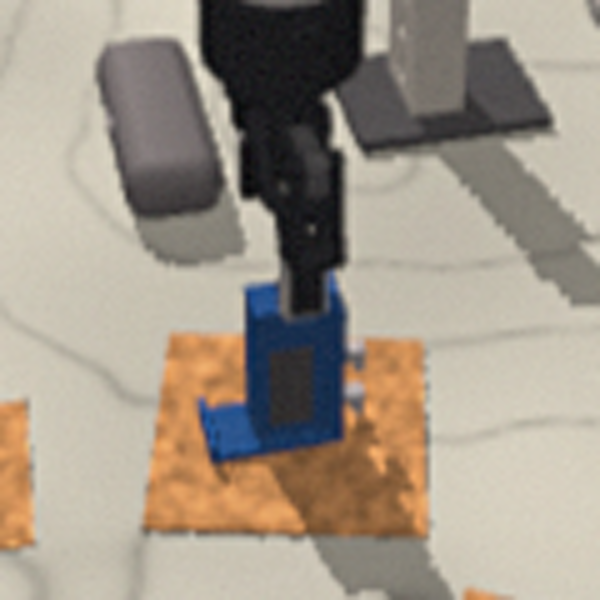

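The fingers straddle the rib fore-and-aft, a bit behind mid, as intended. Descending.

Request:
jog_arm --commands '[0.0018,0.003,0.025,-0.1,0.3,0.1,-1,0.0018,0.003,0.045,-0.1,0.3,0.1,-1,0.0018,0.003,0.051,-0.1,0.3,0.1,-1,0.0018,0.003,0.051,-0.1,0.3,0.1,-1,0.0018,0.003,0.051,-0.1,0.3,0.1,-1]'

```text
t: 10.1
position: [0.4945, -0.2915, 0.0684]
eef_rot: [[0.996, 0.09, 0.002], [0.09, -0.996, -0.0], [0.002, 0.0, -1.0]]
force: [-0.0, 0.5, 1.3]
gripper_width: 0.999
```

```bash
python3 mv.py .493 -.2905 .065 -84.9
```

```text
t 10.1 pos [ 0.4945 -0.2915  0.0684] yaw -84.84575580126312 F [-0.0212  0.4754  1.2897] w 0.9993032818953785 tilt 0.14319812485470454
shift [-0.0014 -0.0011  0.0034] rot [ 0.0268 -0.1407  0.0543]
```

Request:
jog_arm --commands '[-0.0014,-0.0011,0.0034,0,-0.1,0,-1,-0.0014,-0.0011,0.0034,0,-0.1,0,-1,-0.0014,-0.0011,0.0034,0,-0.1,0,-1]'

```text
t: 10.35
position: [0.4934, -0.2906, 0.0658]
eef_rot: [[0.996, 0.09, 0.002], [0.09, -0.996, -0.001], [0.002, 0.001, -1.0]]
force: [0.4, 0.1, -0.3]
gripper_width: 1.001
```

Request:
jog_arm --commands '[0,0,0,0,0,0,1,0,0,0,0,0,0,1,0,0,0,0,0,0,1,0,0,0,0,0,0,1,0,0,0,0,0,0,1,0,0,0,0,0,0,1,0,0,0,0,0,0,1,0,0,0,0,0,0,1,0,0,0,0,0,0,1,0,0,0,0,0,0,1]' --squeeze 70

```text
t: 11.18
position: [0.4936, -0.2907, 0.066]
eef_rot: [[0.996, 0.09, 0.002], [0.09, -0.996, -0.001], [0.002, 0.001, -1.0]]
force: [0.2, -0.5, 2.9]
gripper_width: 0.271
```

```bash
python3 mv.py .493 -.2905 .2 -84.9
```

```text
t 11.1833 pos [ 0.4936 -0.2907  0.066 ] yaw -84.82933216306809 F [ 0.2358 -0.5418  2.9063] w 0.2708961764892215 tilt 0.1455446310537772
shift [-0.0003 -0.0001 -0.134 ] rot [ 0.0603 -0.1325  0.0707]
```

The opening is 0.271 × 85 = 23 mm, which matches the 24 mm rib. Lifting and carrying it to the upright.

Request:
jog_arm --commands '[0,0,-0.02,0,-0.1,0,1,0,0,-0.05,0,-0.1,0,1,0,0,-0.09,0,-0.1,0,1,0,0,-0.12,0,-0.1,0,1,0,0,-0.12,0,-0.1,0,1,0,0,-0.12,0,-0.1,0,1]'

```text
t: 11.68
position: [0.4938, -0.2907, 0.1869]
eef_rot: [[0.996, 0.09, 0.003], [0.09, -0.996, -0.001], [0.003, 0.001, -1.0]]
force: [-0.8, 0.7, -2.8]
gripper_width: 0.27
```

```bash
python3 mv.py .535 -.014 .18 -85.1;python3 - <<'E'
from h import *
s=imaging.get_image("side")
cv2.imwrite("pics/g7.png",cv2.resize(s[150:310,240:400],(600,600),interpolation=cv2.INTER_CUBIC))
E
```

```text
t 11.6833 pos [ 0.4938 -0.2907  0.1869] yaw -84.81259912225794 F [-0.8323  0.7203 -2.8056] w 0.27045577710660756 tilt 0.17392419327618328
shift [ 0.066  -0.2718  0.0067] rot [ 0.0744 -0.1572  0.2875]
```

View pics/g7.png

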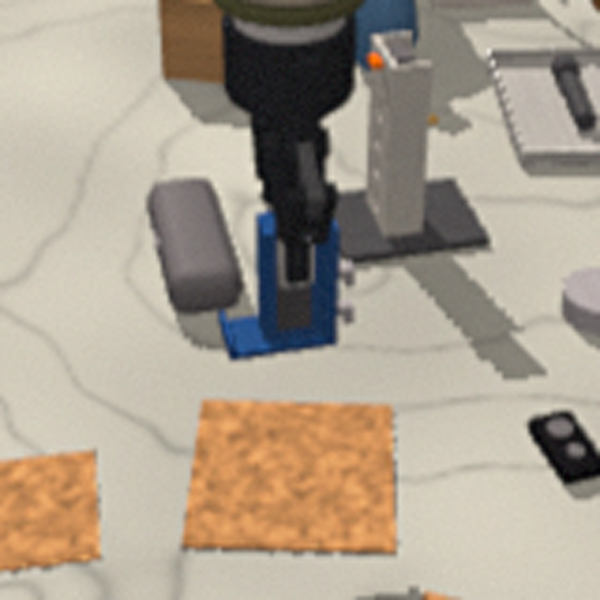

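Held upright with hooks forward. Carrying.

Request:
jog_arm --commands '[0.008,-0.03,0,0,-0.15,0.3,1,0.016,-0.064,0,0,-0.15,0.3,1,0.024,-0.098,0,0,-0.15,0.3,1,0.032,-0.132,0,0,-0.15,0.3,1,0.04,-0.166,0,0,-0.15,0.3,1,0.048,-0.2,0.002,0,-0.15,0.3,1,0.055,-0.234,0.004,0,-0.15,0.3,1,0.062,-0.26,0.006,0,-0.15,0.3,1,0.066,-0.272,0.007,0,-0.15,0.3,1,0.066,-0.272,0.007,0,-0.15,0.3,1]'

```text
t: 12.57
position: [0.5335, -0.0093, 0.1762]
eef_rot: [[0.996, 0.091, -0.006], [0.091, -0.996, -0.0], [-0.006, -0.0, -1.0]]
force: [-0.0, 0.6, -1.8]
gripper_width: 0.274
```

```bash
python3 mv.py .535 -.014 .144 -85.1
```

```text
t 12.5667 pos [ 0.5335 -0.0093  0.1762] yaw -84.78381372061638 F [-0.0427  0.6182 -1.8181] w 0.2735981694092159 tilt 0.33486173511895684
shift [0.0013 0.0048 0.0321] rot [-0.0028  0.3349  0.3162]
```

Request:
jog_arm --commands '[0.001,0.004,0.015,0,0.3,0.3,1,0.001,0.0045,0.03,0,0.3,0.3,1,0.001,0.0045,0.032,0,0.3,0.3,1,0.001,0.0045,0.032,0,0.3,0.3,1,0.001,0.0045,0.032,0,0.3,0.3,1]'

```text
t: 12.98
position: [0.5345, -0.0146, 0.1442]
eef_rot: [[0.996, 0.084, -0.001], [0.084, -0.996, -0.001], [-0.001, 0.0, -1.0]]
force: [0.1, 0.4, -2.2]
gripper_width: 0.268
```

```bash
python3 mv.py .552 -.0123 .144 -85.1;python3 - <<'E'
from h import *
s=imaging.get_image("side");t=imaging.get_image("top");cv2.imwrite("pics/s8.png",s);cv2.imwrite("pics/t8.png",t)
a=cv2.resize(s[140:230,290:380],(450,450),interpolation=cv2.INTER_CUBIC);b=cv2.resize(t[140:230,255:325],(350,450),interpolation=cv2.INTER_CUBIC)
cv2.imwrite("pics/g8.png",np.hstack([a,b]))
E
```

```text
t 12.9833 pos [ 0.5345 -0.0146  0.1442] yaw -85.1593544202094 F [ 0.1219  0.357  -2.1899] w 0.2682070789244453 tilt 0.0763849104790816
shift [ 0.0176 -0.0008  0.0002] rot [ 0.0266  0.0716 -0.0594]
```

View pics/g8.png

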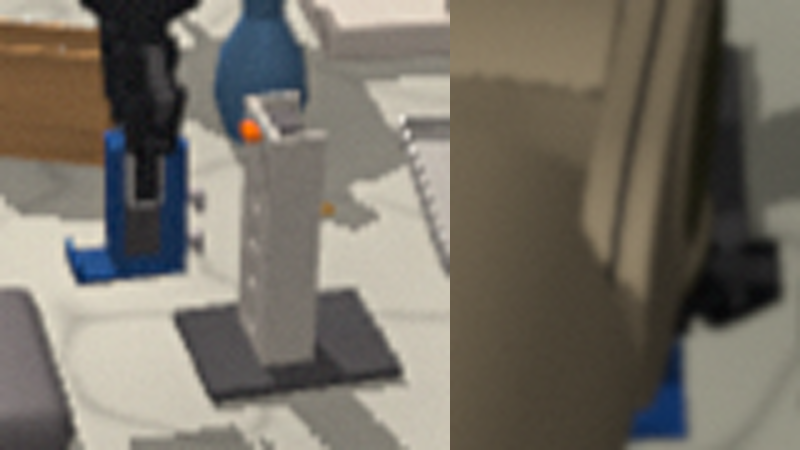

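Run:
```python
from h import *
n=np.array([.9963,.0854,0]);mid=np.array([.5394,-.0142,.1262])
print("hooks",proj("side",[mid+.034*n+[0,0,-.003],mid+.034*n+[0,0,-.033]]))
F=np.array([.6102,-.0073,0])
print("slots",proj("side",[F+[0,0,z] for z in(.123,.093,.063,.033)]))
yv=np.array([-n[1],n[0],0])
print("rib near top edge corners",proj("side",[mid-.023*n-.012*yv+[0,0,.045],mid+.023*n-.018*yv+[0,0,.045]]),"foot bottom back",proj("side",[mid+.023*n-.018*yv+[0,0,-.045],mid-.047*n-.018*yv+[0,0,-.045]]))
s=cv2.imread("pics/s8.png")
c=cv2.resize(s[155:215,315:355],None,fx=10,fy=10,interpolation=cv2.INTER_CUBIC);cv2.imwrite("pics/g9.png",c)
```

```text
hooks [[329.8794 179.2549]
 [329.679  187.5592]]
slots [[341.356  177.8601]
 [340.9939 186.123 ]
 [340.6419 194.1543]
 [340.2997 201.9635]]
rib near top edge corners [[312.6038 169.2939]
 [328.1754 168.6104]] foot bottom back [[327.6424 194.214 ]
 [305.517  196.9354]]
```

View pics/g9.png

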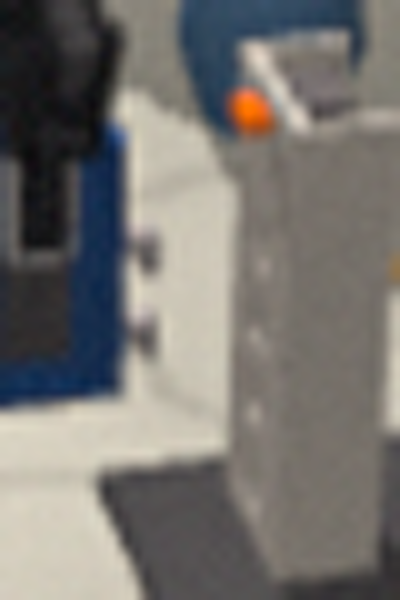

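The hooks show at (329.8,179.5) and (329.8,188), within 0.5 px of where they should be. The slot lower edges at (341,180) and (340.6,188) also fit. I'll advance until the tongues are just short of the face.

Request:
jog_arm --commands '[0.009,-0.001,0,0,0.07,0,1,0.0176,-0.001,0,0,0.07,0,1,0.0176,-0.001,0,0,0.07,0,1,0.0176,-0.001,0,0,0.07,0,1]'

```text
t: 13.42
position: [0.5532, -0.0116, 0.1449]
eef_rot: [[0.996, 0.085, 0.002], [0.085, -0.996, -0.001], [0.002, 0.001, -1.0]]
force: [-0.8, -0.3, -3.3]
gripper_width: 0.272
```

```bash
python3 mv.py .5614 -.0115 .1443 -85.1
```

```text
t 13.4167 pos [ 0.5532 -0.0116  0.1449] yaw -85.10787442934581 F [-0.8275 -0.3078 -3.3381] w 0.27174338679244653 tilt 0.10370974852399457
shift [0.0081 0.0006 0.0006] rot [ 0.0379 -0.0966 -0.0078]
```

Request:
jog_arm --commands '[0.004,0.0005,0.0005,0,-0.1,0,1,0.008,0.0005,0.0005,0,-0.1,0,1,0.008,0.0005,0.0005,0,-0.1,0,1]'

```text
t: 13.67
position: [0.562, -0.0113, 0.1444]
eef_rot: [[0.996, 0.086, 0.0], [0.086, -0.996, -0.001], [0.0, 0.001, -1.0]]
force: [-0.0, 0.5, -1.7]
gripper_width: 0.268
```

```bash
python3 mv.py .5724 -.0106 .1443 -85.1
```

```text
t 13.6667 pos [ 0.562  -0.0113  0.1444] yaw -85.09510666697393 F [-0.0115  0.5303 -1.7493] w 0.2679548101656174 tilt 0.054479457172315074
shift [0.0105 0.0002 0.0001] rot [ 0.0529 -0.0131  0.0049]
```

Request:
jog_arm --commands '[0.003,0.0002,0,0,0,0,1,0.006,0.0002,0,0,0,0,1,0.0105,0.0002,0,0,0,0,1,0.0105,0.0002,0,0,0,0,1]'

```text
t: 14.0
position: [0.5732, -0.0104, 0.1444]
eef_rot: [[0.996, 0.086, 0.001], [0.086, -0.996, -0.001], [0.001, 0.001, -1.0]]
force: [0.4, 0.2, -2.6]
gripper_width: 0.273
```

```bash
python3 mv.py .5774 -.0102 .1443 -85.1;python3 - <<'E'
from h import *
s=imaging.get_image("side");cv2.imwrite("pics/s10.png",s)
cv2.imwrite("pics/g10.png",cv2.resize(s[155:215,305:365],None,fx=10,fy=10,interpolation=cv2.INTER_CUBIC))
E
```

```text
t 14.0 pos [ 0.5732 -0.0104  0.1444] yaw -85.07845914638949 F [ 0.4041  0.1957 -2.5773] w 0.2729298537294532 tilt 0.0731913920352398
shift [0.0042 0.0001 0.0001] rot [ 0.0631 -0.0372  0.0216]
```

View pics/g10.png

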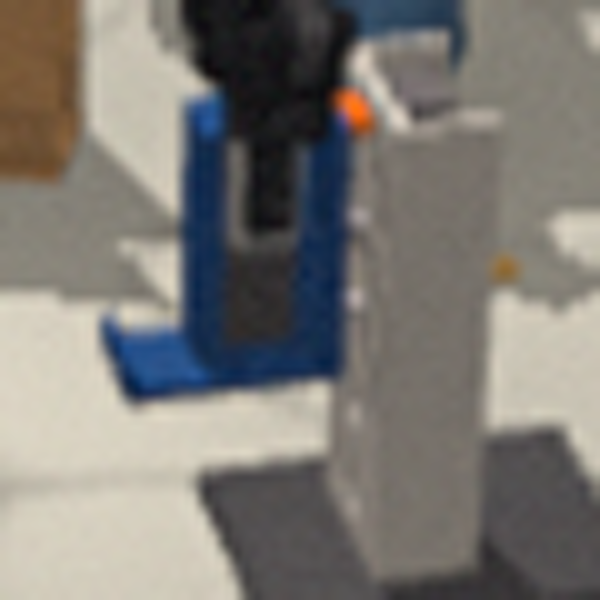

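The tongues are about 5 mm into the top two slots with no contact force. Pushing on to the plate against the catch.

Request:
jog_arm --commands '[0.003,0,0,0,0,0,1,0.006,0,0,0,0,0,1,0.009,0,0,0,0,0,1,0.009,0,0,0,0,0,1]'

```text
t: 14.38
position: [0.5819, -0.0099, 0.1442]
eef_rot: [[0.996, 0.086, -0.0], [0.086, -0.996, -0.002], [-0.0, 0.001, -1.0]]
force: [-3.4, -1.3, -0.7]
gripper_width: 0.278
```

```bash
python3 mv.py .5835 -.0097 .1443 -85.1
```

```text
t 14.3833 pos [ 0.5819 -0.0099  0.1442] yaw -85.0922980550462 F [-3.446  -1.3164 -0.7363] w 0.27779882399375555 tilt 0.0873852340365877
shift [ 0.0016 -0.0001 -0.0001] rot [0.0848 0.021  0.0077]
```

Request:
jog_arm --commands '[0.002,0,0,0,0,0,1,0.002,0,0,0,0,0,1,0.002,0,0,0,0,0,1]'

```text
t: 14.63
position: [0.5824, -0.0099, 0.1437]
eef_rot: [[0.996, 0.085, -0.004], [0.085, -0.996, -0.001], [-0.004, 0.001, -1.0]]
force: [-10.9, -1.2, 1.2]
gripper_width: 0.272
```

```bash
python3 mv.py .5835 -.0097 .1333 -85.1
```

```text
t 14.6333 pos [ 0.5824 -0.0099  0.1437] yaw -85.10097947267968 F [-10.8946  -1.1618   1.2374] w 0.27236180772567575 tilt 0.24027210670627358
shift [ 0.0011 -0.0001  0.0104] rot [ 0.0573  0.2333 -0.0011]
```

The plate contact is at x 0.5824 (predicted 0.5823). Now straight down.

Request:
jog_arm --commands '[0,0,0.003,0,0.1,0,1,0,0,0.006,0,0.1,0,1,0,0,0.009,0,0.1,0,1,0,0,0.009,0,0.1,0,1,0,0,0.009,0,0.1,0,1]'

```text
t: 15.05
position: [0.5824, -0.0098, 0.1344]
eef_rot: [[0.996, 0.086, -0.003], [0.086, -0.996, -0.001], [-0.003, 0.001, -1.0]]
force: [-2.6, 0.2, -3.9]
gripper_width: 0.269
```

```bash
python3 mv.py .5824 -.0097 .1333 -85.1
```

```text
t 15.05 pos [ 0.5824 -0.0098  0.1344] yaw -85.09310527374102 F [-2.6238  0.1568 -3.8796] w 0.269304614781358 tilt 0.16352958808563467
shift [ 0.0001 -0.0001  0.0011] rot [0.0647 0.1502 0.0068]
```

Request:
jog_arm --commands '[0,0,0.0015,0,0.1,0,1,0,0,0.003,0,0.1,0,1,0,0,0.003,0,0.1,0,1]'

```text
t: 15.3
position: [0.5824, -0.0099, 0.1329]
eef_rot: [[0.996, 0.085, -0.001], [0.085, -0.996, -0.0], [-0.001, 0.0, -1.0]]
force: [-11.0, -0.2, 13.7]
gripper_width: 0.27
```

```bash
python3 mv.py .5824 -.0097 .1333 -85.1;python3 - <<'E'
from h import *
s=imaging.get_image("side");cv2.imwrite("pics/s11.png",s)
cv2.imwrite("pics/g11.png",cv2.resize(s[155:215,305:365],None,fx=10,fy=10,interpolation=cv2.INTER_CUBIC))
E
```

```text
t 15.3 pos [ 0.5824 -0.0099  0.1329] yaw -85.09744408375239 F [-11.0426  -0.203   13.6828] w 0.2700286047219819 tilt 0.032524875342991366
shift [-0.     -0.0002 -0.0004] rot [0.008  0.0315 0.0026]
```

View pics/g11.png

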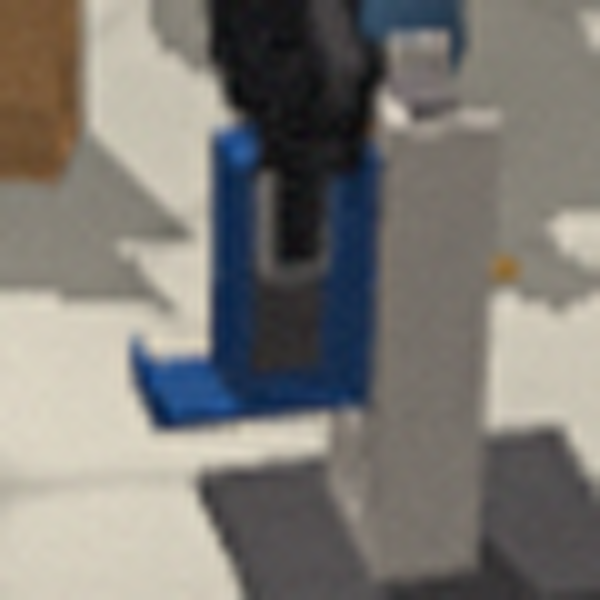

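Fz rose to +13.7 N at TCP z 0.1329 (home predicted 0.133), so it is seated. The fingers hide the catch here. I'll relax, release and look.

Request:
jog_arm --commands '[0,0,0,0,0,0,1,0,0,0,0,0,0,0.5,0,0,0,0,0,0,0,0,0,0,0,0,0,-1,0,0,0,0,0,0,-1,0,0,0,0,0,0,-1,0,0,0,0,0,0,-1,0,0,0,0,0,0,-1,0,0,0,0,0,0,-1,0,0,0,0,0,0,-1]'

```text
t: 16.18
position: [0.5825, -0.0099, 0.1329]
eef_rot: [[0.996, 0.085, -0.0], [0.085, -0.996, -0.0], [-0.0, 0.0, -1.0]]
force: [0.3, 0.5, 0.2]
gripper_width: 0.999
```

Request:
jog_arm --commands '[-0.002,0,-0.03,0,0,0,-1,-0.004,0,-0.06,0,0,0,-1,-0.005,0,-0.09,0,0,0,-1,-0.005,0,-0.12,0,0,0,-1,-0.03,0,-0.13,0,0,0,-1,-0.06,0.03,-0.13,0,0,0,-1,-0.09,0.07,-0.13,0,0,0,-1,-0.09,0.11,-0.13,0,0,0,-1,-0.09,0.15,-0.13,0,0,0,-1,-0.09,0.16,-0.13,0,0,0,-1]'

```text
t: 17.02
position: [0.5052, -0.1829, 0.2639]
eef_rot: [[0.997, 0.08, 0.002], [0.08, -0.997, -0.001], [0.002, 0.001, -1.0]]
force: [1.0, 0.2, -0.6]
gripper_width: 0.999
```

Run:
```python
from h import *
s=imaging.get_image("side");t=imaging.get_image("top");cv2.imwrite("pics/s12.png",s);cv2.imwrite("pics/t12.png",t)
a=cv2.resize(s[145:215,295:365],(400,400),interpolation=cv2.INTER_CUBIC);b=cv2.resize(t[140:220,255:335],(400,400),interpolation=cv2.INTER_CUBIC)
cv2.imwrite("pics/g12.png",np.hstack([a,b]));print(sense()["position"],sense()["force"])
```

```text
[ 0.5057 -0.1808  0.2633] [-0.2928  0.8256  0.0153]
```

View pics/g12.png

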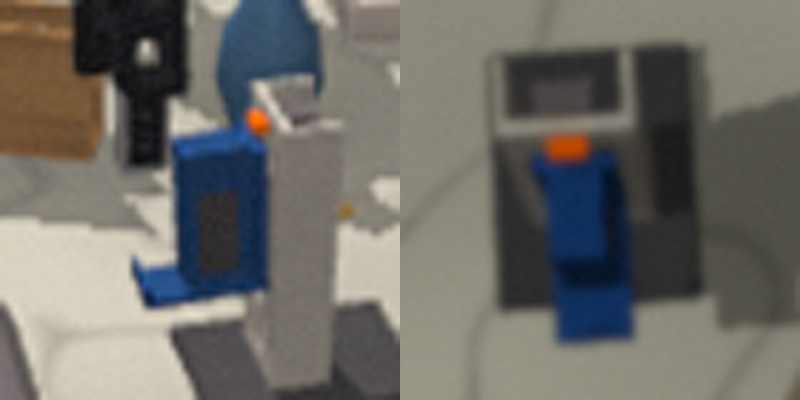

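The bracket hangs alone. The orange catch shows at its top at top-view (288,169), the same place as at the start. Now a numeric check.

Run:
```python
from h import *
for f in("top0","t12"):
    t=cv2.imread(f"pics/{f}.png").astype(float);w=np.clip(t[163:176,280:298,2]-t[163:176,280:298,0]-40,0,None);ys,xs=np.mgrid[163:176,280:298]
    print(f,(w>30).sum(),w.sum(),(w*xs).sum()/w.sum(),(w*ys).sum()/w.sum())
for f in("side0","s12"):
    t=cv2.imread(f"pics/{f}.png").astype(float);w=np.clip(t[158:174,332:348,2]-t[158:174,332:348,0]-60,0,None);ys,xs=np.mgrid[158:174,332:348]
    print(f,(w>30).sum(),w.sum(),(w*xs).sum()/w.sum(),(w*ys).sum()/w.sum())
# rectified at home-top height
t=cv2.imread("pics/t12.png");n=np.array([.9963,.0854]);yv=np.array([-n[1],n[0]]);H=np.array([.5873,-.0093])
u,v=np.meshgrid(np.arange(-60,40,.5)/1000,np.arange(-35,35,.5)/1000)
W=H+u.reshape(-1,1)*n+v.reshape(-1,1)*yv
px=proj("top",np.c_[W,np.full(len(W),.16)]).astype(np.float32).reshape(*u.shape,2)
im=cv2.remap(t,px[...,0],px[...,1],cv2.INTER_CUBIC);b=im[...,0].astype(int)-im[...,2]
for vv in(-4,0,4,8): k=np.where(b[int((vv+35)*2)]>25)[0];print("v",vv,k.min()/2-60,k.max()/2-60)
cv2.imwrite("pics/g13.png",cv2.resize(im,None,fx=4,fy=4))
s=cv2.imread("pics/s12.png");m=((s[...,0].astype(int)-s[...,2])>45).astype(np.uint8);m[:165]=0;m[205:]=0;m[:,:315]=0;m[:,345:]=0
k=np.argwhere(m);print("side blue bottom row",k[:,0].max(),"rightmost",k[:,1].max())
print("pred bottom corners",proj("side",[np.r_[H+.023*n-.018*yv,.07],np.r_[H-.047*n-.018*yv,.07],np.r_[H-.023*n-.012*yv,.16],np.r_[H+.023*n-.018*yv,.16]]))
```

```text
top0 41 4388.0 287.89927073837737 168.94804010938924
t12 39 4034.0 287.9578582052553 168.78879524045612
side0 13 1549.0 339.61007101355716 165.61846352485475
s12 13 1513.0 339.6490416391276 165.59220092531393
v -4 -60.0 12.5
v 0 -60.0 12.0
v 4 -60.0 12.5
v 8 -60.0 13.0
side blue bottom row 197 rightmost 341
pred bottom corners [[342.3211 195.2656]
 [320.71   197.9604]
 [328.2325 170.778 ]
 [343.5011 170.0986]]
```

View pics/g13.png

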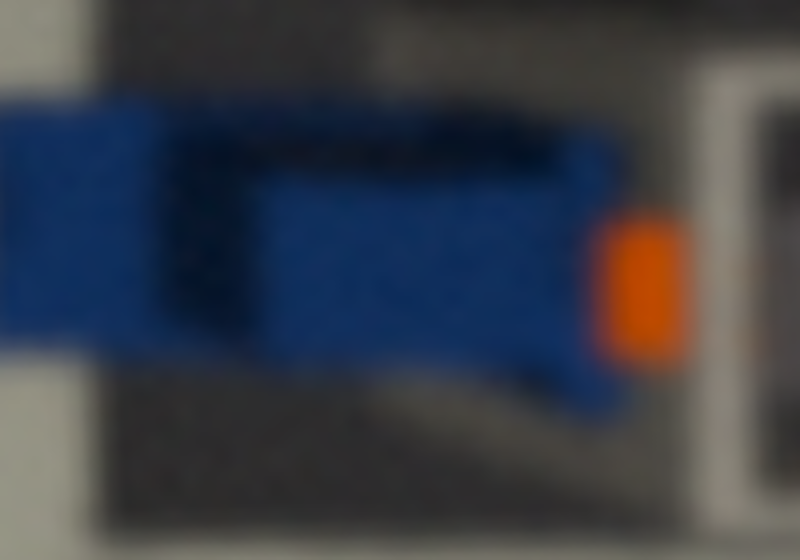

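The catch is unchanged from the start and lies over the bracket. The bracket's top reads about 5 mm out from the face, which suggests it leans on its hook play, so I'll measure the lean before handing in.

```bash
python3 - <<'E'
from h import *
t=cv2.imread("pics/t12.png");n=np.array([.9963,.0854]);yv=np.array([-n[1],n[0]]);H=np.array([.5873,-.0093])
b=t[...,0].astype(int)-t[...,2]
def prof(z,us,vv,lab):
    W=np.array([H+u*n+vv*yv for u in us]);px=proj("top",np.c_[W,np.full(len(W),z)]).astype(np.float32)
    p=cv2.remap(t,px[None,:,0],px[None,:,1],cv2.INTER_LINEAR)[0].astype(int);print(lab,vv*1000,[(int(round(u*1000)),int(q[0]),int(q[2])) for u,q in zip(us,p)])
for vv in(-.004,.004): prof(.084,np.arange(-.058,-.036,.002),vv,"lip top front, expect -47")
for vv in(-.004,.004): prof(.16,np.arange(-.036,-.014,.002),vv,"rib top front, expect -23")
for vv in(-.015,.015): prof(.16,np.arange(.01,.032,.002),vv,"plate top back, expect 23")
E
python3 - <<'E'
import cv2
s=cv2.imread("pics/s12.png");cv2.imwrite("pics/g14.png",cv2.resize(s[160:205,312:352],None,fx=13,fy=13,interpolation=cv2.INTER_CUBIC))
E
```

```text
lip top front, expect -47 -4.0 [(-58, 128, 145), (-56, 128, 145), (-54, 126, 141), (-52, 120, 131), (-50, 102, 102), (-48, 86, 63), (-46, 81, 32), (-44, 82, 18), (-42, 86, 15), (-40, 91, 16), (-38, 93, 16), (-36, 92, 15)]
lip top front, expect -47 4.0 [(-58, 130, 147), (-56, 130, 146), (-54, 126, 140), (-52, 116, 124), (-50, 101, 94), (-48, 90, 58), (-46, 88, 31), (-44, 90, 19), (-42, 93, 16), (-40, 94, 15), (-38, 94, 16), (-36, 95, 15)]
rib top front, expect -23 -4.0 [(-36, 44, 9), (-34, 42, 4), (-32, 43, 7), (-30, 51, 9), (-28, 67, 11), (-26, 82, 14), (-24, 91, 14), (-22, 93, 15), (-20, 93, 16), (-18, 93, 16), (-16, 92, 15)]
rib top front, expect -23 4.0 [(-36, 52, 9), (-34, 48, 8), (-32, 47, 8), (-30, 52, 9), (-28, 66, 11), (-26, 80, 14), (-24, 89, 15), (-22, 92, 16), (-20, 93, 16), (-18, 94, 17), (-16, 94, 16)]
plate top back, expect 23 -15.0 [(10, 64, 11), (12, 77, 15), (14, 78, 18), (16, 69, 25), (18, 59, 38), (20, 55, 53), (22, 59, 65), (24, 68, 78), (26, 87, 98), (28, 109, 123), (30, 118, 133)]
plate top back, expect 23 15.0 [(10, 71, 34), (12, 79, 30), (14, 83, 31), (16, 81, 39), (18, 76, 53), (20, 71, 66), (22, 69, 76), (24, 75, 86), (26, 90, 104), (28, 109, 124), (30, 120, 136)]
```

View pics/g14.png

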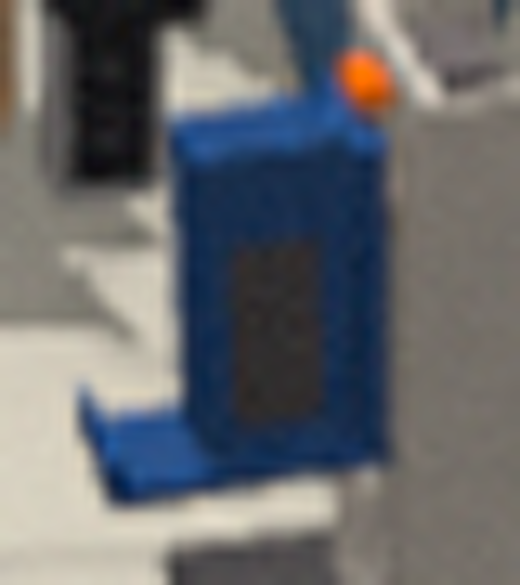

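The lean is about 0.03–0.05 rad: top -5 mm, lip -2.5 mm. That fits the 2 mm hook play, with mid about 2–3 mm out, inside the 6 mm and 0.1 rad limits. A quick check that the other things have not moved, then I'll hand in.

Run:
```python
from h import *
a=cv2.imread("pics/top0.png",0).astype(np.float32);b=imaging.get_image("top");cv2.imwrite("pics/t15.png",b);b=cv2.cvtColor(b,cv2.COLOR_BGR2GRAY).astype(np.float32)
for n,(x,y,w,h) in dict(vase=(140,125,50,45),key=(215,142,26,34),tin=(338,108,34,34),fob=(396,142,38,30),case=(265,230,78,40)).items():
    A,B=a[y:y+h,x:x+w],b[y:y+h,x:x+w];print(n,cv2.phaseCorrelate(A,B),abs(A-B).mean())
```

```text
vase ((0.08734653213953791, 0.4451040469791181), 1.0115705388387044) 1.0266666
key ((0.506095542921221, -0.021352592855290453), 1.035191674781925) 1.0294118
tin ((0.38987320992817587, 0.16917108193764463), 0.7437863228497682) 4.472318
fob ((13.300298887697316, -9.85333449987355), 0.2236245342095693) 46.047367
case ((-0.008878584209440987, 0.012130783271107504), 0.6548525696992874) 21.027243
```

View pics/t15.png

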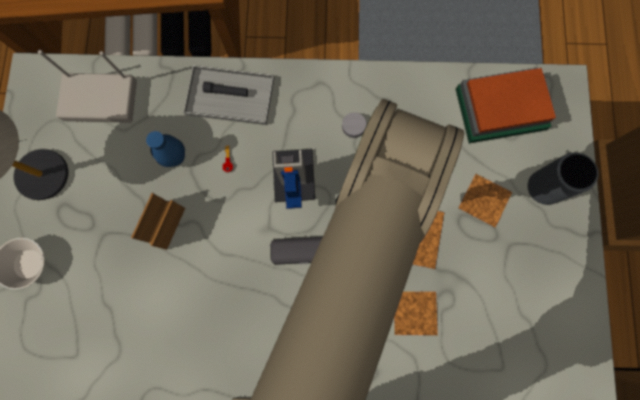

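The vase, key and tin are unmoved. The case's visible end at (293,250) is unchanged, and the arm hides the fob here. In the side view nothing came near the fob. Handing in.

Run:
```python
from h import *
s=sense();print(s["t"],s["force"],s["position"]);print(order.job_done())
```

```text
17.1667 [ 0.1022 -0.3838 -0.1895] [ 0.5062 -0.1784  0.263 ]
the job is handed in; nothing more can be done
None
```

I lifted the bracket out of the rack by its front and back and stood it on the large cork mat. After letting go, I took it again by its sides, put its hooks through the top two slots and pressed it down onto the plate. I then let go, moved the gripper clear and handed the job in at t = 17.2 s; no verdict is reported.

**Checks that agreed:**
- **Seating:** the press-down force reached 13.7 N at the tool height predicted for home.
- **Catch:** its position and size in both pictures match the start, and it lies over the bracket's top.
- **Gripper:** it is clear, and the force on it is about zero.
- **Other things:** the vase, key and tin have not moved.

**Checks that did not fully agree or were incomplete:**
- **Lean:** the bracket leans slightly outward, about 0.03–0.05 rad. Its top reads about 5 mm out and its middle about 2–3 mm out. This fits the 2 mm play in the hooks and is inside the 6 mm and 0.1 rad limits, but it is not perfectly flush.
- **Fob and glasses case:** at the end the arm hid the fob and part of the case from the top camera. I judged the fob unmoved only because nothing went near it, and the case from its visible end, which is unchanged.

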